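# Shake the slag off two tube offcuts with the dead-man paddle

## Robot

A 6-joint arm with a two-finger parallel gripper is mounted at the origin on the work surface. World frame = base frame: x ahead of the robot, y to its left, z up, the work surface at z = 0. Lengths are in mm, angles in rad, forces in N, time in s.
With the tool pointing down it reaches from about 350 to 875 mm from the base axis. Payload 4.2 kg.
Tool frame: the origin (TCP) lies at the very end of the fingers, on their centre line; the grasp point (between the pads) lies 19 mm behind it; z points along the fingers, y is the line along which they close (so a half turn about z gives the same grasp; the last joint's range is limited). The gripper opens to 87 mm and grips with 3 to 60 N. Pads are 19 mm wide; open, the fingers measure 117 mm over their backs; the gripper's body (75 mm by 190 mm) begins 51 mm behind the grasp point.
Start: joints at [1.534, 0.385, 0.008, 0, -1.194, -0.259], TCP at [182.158, 597.844, 222.55] pointing down, gripper open.
Joint ranges: [-3.14, 3.14], [-1.21, 2.06], [-1.07, 1.41], [-3.16, 2.05], [-2.99, -0.16], [-3.1, 3.1]. Speed limits (rad/s): [2.79, 2.79, 3.14, 3.14, 3.14, 3.14].

## Interface

Orientations are given as a unit quaternion [w, x, y, z].
In Python, from bench import monitor, eyes, job, spot_in, landmark_of gives the robot as it stands.
- The arm moves only by the shell command python3 -m inch 'ROWS' [FORCE]. ROWS is JSON, a list of rows, each a list of 7 numbers: the shift along the tool's x, y, z in mm, then the turn, a rotation vector about the tool's x, y, z in rad, then the finger opening in mm, from 0 to 87. In form: [[dx, dy, dz, rx, ry, rz, gripper], ...]. A call has 1 to 8 rows; each row shifts and turns the commanded pose from where the row before left it, along the tool's axes as they then stand; what a row does not reach is not made up. A row lasts 1/12 s, in which the tool goes at most 41.7 mm and 7.16 degrees, less where a joint would pass 70% of its speed; a pose out of reach is approached as far as the arm can. A call with a gripper value outside its range is refused whole. The fingers move at their own pace and stop on an object; FORCE is the grip in N (left out, the last holds). Time passes only in rows, so rows that do not move let the fingers close. It gives the time, the measured TCP pose, the force, the opening and the grip force at its end, in the units of the state.
- monitor.state(): the state, without advancing time (a new reading comes with each control period).
- eyes.grab_frame(name): name is "scene" or "side" or "wrist"; returns the picture (384x512x3 uint8, red, green, blue); there is no depth.
- eyes.camera_info(name): a dict with "mtx" (3x3 intrinsics, pixels), "origin" and "orientation" of the camera in the world; the wrist camera has in their place "hand_eye" (4x4, takes a point from camera to tool coordinates, whose origin is the TCP and whose axes are the flange's). Camera axes: x right, y down, z forward; pixel columns grow to the right and rows downward; lengths in mm; the calibration is good to about 2 mm. A picture is of the moment at which its call begins: read the wrist's pose just before it. camera_info takes no time and is no camera call.
- job.job_done(): hands the job in; it is judged then, once.
Trained networks look in the newest picture that a camera, given by its name, has taken for a name from the list of things; names that differ only in an ending like _2 or _b are one class to them, and where a whole thing is asked for, a point or a joint stands for the part that bears it (a point fixed in the world has none). Each returns a list of dicts, best first, with "score" (0 to 1); they miss things now and then, are a little off and sometimes report something else, mostly with a low value. They report only what shows in the picture. A call takes as long as a camera call. They do not tell look-alikes from the thing itself.
- spot_in(label, camera): "at" ([x, y, z] in mm, in world coordinates, good to about 4 mm: the middle of the surface that is visible of it).
- landmark_of(label, camera): "at" ([x, y, z] in mm, in world coordinates, good to about 4 mm: a listed point, or the origin of a listed thing).
The state is a dict: "t": time; "joint_pos": joint angles; "dq": joint speeds; "effort": joint torques, N m; "eef_pos": TCP position; "eef_rot": TCP orientation; "contact_force": force on the tool from outside, world axes, zero at the start; "torque": the same for the moment, N m; "opening": finger opening in mm; "gripper_force": force on a finger pad.
Only numpy, scipy, OpenCV 4.12 (cv2) and the standard library are available. Lean on these libraries where they do the work, as an engineer would, in place of code of your own. Each camera call takes 0.05 s, during which the arm holds its last target. There are 200 camera calls.

## Task

Drop the two steel tube offcuts, the round one and the square one, into the orange bowl of the shaker; leave the brass collar, the canister and the hammer where they are. Only then press the dead-man paddle on the yellow control box down to its middle position (paddle level, pointer in the green band), never all the way down, which would trip the machine, and keep it there for at least three seconds. Finish while still holding the paddle in its middle position: do not let go of it at the end.

Things in the scene. Friction and masses are not known exactly. Their poses are not given: they have to be found in the camera images.
- shaker: Vibrating shaker bolted to the bench: round blue base 176 mm across with an open orange bowl on top. Origin: centre of its underside, on the bench, z up. Bowl rim 140 mm above the bench, 180 mm across outside, wall 4 mm. The shaker and the control box may stand on either side of the bench.
- bowl_floor (a point): Centre of the bowl's flat inner floor, 70 mm above the bench and 70 mm below the rim; the inside is about 152 mm across at the floor and 172 mm at the rim.
- round_offcut: Offcut of round steel tube, bright steel, standing upright on the bench: 34 mm outside diameter, 22 mm bore, 40 mm tall, about 0.16 kg. Origin: centre of its underside; z along the bore.
- round_mid (a point): Middle of the round offcut, on its axis, 20 mm above its underside.
- square_offcut: Offcut of square steel tube, grey, standing upright on the bench: 34 x 34 mm outside, wall 4 mm, 40 mm tall, about 0.15 kg. Origin: centre of its underside; z along the tube, x and y square to its flat sides.
- square_mid (a point): Middle of the square offcut, on its axis, 20 mm above its underside.
- brass_ring: Bystander: yellow brass collar of the same size as the round offcut (34 mm diameter, 40 mm tall), upright on the bench. Origin: centre of its underside. Not to be loaded. The offcuts and the collar stand in any order, at least 95 mm apart centre to centre.
- canister: Bystander: upright closed can, 70 mm diameter, 130 mm tall, on the bench beyond the work. Origin: centre of its underside.
- hammer: Bystander: hammer lying on the bench beyond the work, 260 mm long. Origin: under the middle of its length, on the bench; x along the handle towards the head.
- station: Yellow dead-man control box bolted to the bench, 180 x 100 mm, 45 mm high, with a hinged paddle on top. Origin: centre of its underside, z up; x runs along the box from the paddle's hinge towards its free end. Beside the free end stand two slim marker posts, white at the top, green in the middle, red below, up to 100 mm above the bench; a white pointer bar on the paddle passes in front of them.
- hinge (a point): Middle of the paddle's hinge line, which runs along the box's y axis: 60 mm back (-x) from the box's origin and 75 mm above the bench, between two 12 mm thick brackets whose tops are 85 mm above the bench.
- pad (a point): Centre of the top face of the paddle's black ribbed pad (50 x 50 mm), the place to press; z is square to the pad's face and x runs along the paddle, away from the hinge. It moves with the paddle: 115 mm from the hinge line along the paddle and 6 mm above it, so when the paddle is level the pad's face is 81 mm above the bench. Released it is about 99 mm above the bench, fully down about 62 mm.
- paddle (a joint): Paddle angle, rad: 0 released (free end tilted up 0.16), 0.16 level = middle position (green: 0.11 to 0.21), 0.32 fully down; above 0.29 it trips. Above 0.08 the machine runs: not before both offcuts are in the bowl. A spring lifts it at once when let go; at the pad's centre it takes about 3.5 N to start, 8 N at the middle, 13 N at the bottom.
Things that resemble listed ones, but are neither listed nor needed, are in the scene too. Leave any blue, pink or turquoise look-alike of the square_offcut alone.

How it is judged (in metres and radians):
On the way, in this order (a step that is already met when the one before it is completed fails the run):
1. both offcuts lie in the bowl and are let go (horizontal distance between each of round_mid, square_mid and bowl_floor below 0.082 m and z of round_mid in the frame of bowl_floor between 0 and 0.068 m and z of square_mid in the frame of bowl_floor between 0 and 0.068 m and contact force between the fingers and round_offcut below 0.2 N and contact force between the fingers and square_offcut below 0.2 N), for 0.2 s.
2. the robot holds the paddle in its middle position (0.11 to 0.21 rad) for 3 s (horizontal distance between each of round_mid, square_mid and bowl_floor below 0.082 m and z of round_mid in the frame of bowl_floor between 0 and 0.068 m and z of square_mid in the frame of bowl_floor between 0 and 0.068 m and value of joint paddle between 0.11 and 0.21 rad and contact force between any of the fingers, the arm and station above 1.5 N), for 3 s.
At the end, for the whole second after the job is handed in: Both steel offcuts lie inside the bowl (their middles within 82 mm of its axis and 2 mm or more below the rim) and are let go; the robot still presses the paddle with more than 1.5 N and it rests between 0.11 and 0.21 rad; the brass collar, canister and hammer are within 30 mm of where they were (all of step 2 and contact force between the fingers and round_offcut below 0.2 N and contact force between the fingers and square_offcut below 0.2 N and velocity of joint paddle between -0.1 and 0.1 rad/s and distance of each of brass_ring, canister, hammer from where it was at the start of the episode below 0.03 m); the arm keeps its last pose, push and grip.
It fails at once if the paddle is pressed all the way down (above 0.29 rad) (value of joint paddle above 0.29 rad).
It fails at once if the paddle is pressed (above 0.08 rad) before both offcuts are in the bowl (value of joint paddle above 0.08 rad and not (horizontal distance between each of round_mid, square_mid and bowl_floor below 0.082 m and z of round_mid in the frame of bowl_floor between 0 and 0.068 m and z of square_mid in the frame of bowl_floor between 0 and 0.068 m)).
It fails at once if the brass collar is moved more than 30 mm (distance of brass_ring from where it was at the start of the episode above 0.03 m).
It fails at once if the canister is moved more than 30 mm (distance of canister from where it was at the start of the episode above 0.03 m).
It fails at once if the hammer is moved more than 30 mm (distance of hammer from where it was at the start of the episode above 0.03 m).
It also fails if it takes over 70 s, if anything falls off the work surface, if the arm or the gripper's body presses on something with over 40 N, if the wrist force passes 120 N, or if a joint passes its speed limit or range.

## Working session

There is one attempt and no reset: what is moved stays moved. The work goes in short steps, Python scripts to look and compute and a shell command to move; the robot and the scene stay as the last step left them, time stands still between calls to the robot, and variables do not carry over. Pictures are saved under pics/ and viewed, at most 10 in all, crops included, and the job is handed in when it is done.

```bash
mkdir -p pics; ls
cat > h.py <<'E'
import numpy as np, cv2
from bench import monitor, eyes, job, spot_in, landmark_of
from scipy.spatial.transform import Rotation as R
def rot(q): return R.from_quat([q[1],q[2],q[3],q[0]])
E
python3 - <<'E'
from h import *
a=eyes.grab_frame("scene");b=eyes.grab_frame("side")
cv2.imwrite("pics/scene.png",cv2.resize(a[:,:,::-1],(800,600)))
cv2.imwrite("pics/side.png",cv2.resize(b[:,:,::-1],(800,600)))
print(monitor.state())
for n in ["scene","side","wrist"]: print(n,eyes.camera_info(n))
for l in ["round_offcut","square_offcut","brass_ring","bowl_floor","pad","hinge","station","canister","hammer"]:
  for c in ["scene","side"]:
    print(l,c,[(np.round(d["at"]),round(d["score"],2)) for d in landmark_of(l,c)])
E
```

```text
pics
{'t': 0.1, 'joint_pos': array([ 1.53359680e+00,  3.85461659e-01,  6.77782143e-03, -4.40915833e-04,
       -1.19399880e+00, -2.58623281e-01]), 'dq': array([-0.00101194, -0.00148606,  0.00311904, -0.00015727, -0.00041791,
       -0.001078  ]), 'effort': array([-2.07903245e-04, -3.91687024e+01,  1.87936431e+01,  4.23192546e+00,
        1.34943656e-02, -7.53643599e-05]), 'eef_pos': array([182.01632012, 597.35113788, 221.58497689]), 'eef_rot': array([ 9.60022262e-04,  9.89068590e-01, -1.47453019e-01, -9.94557223e-05]), 'contact_force': array([-0.64470859, -0.45971154, -0.04216664]), 'torque': array([0.00870866, 0.00815529, 0.00536993]), 'gripper_force': 0.0, 'opening': 86.86994244760717}
scene {'mtx': array([[394.17782258,   0.        , 247.98241651],
       [  0.        , 394.17782258, 196.25390778],
       [  0.        ,   0.        ,   1.        ]]), 'origin': array([1163.95548572,  505.69542483,  558.61297661]), 'orientation': array([-0.20760752,  0.36016603,  0.79685447, -0.43840906])}
side {'mtx': array([[378.1067805 ,   0.        , 253.53421719],
       [  0.        , 378.1067
[... 1251 characters left out ...]
]
brass_ring side [(array([505.,  87.,  -3.]), 0.53)]
bowl_floor scene [(array([522., 304.,  71.]), 0.56)]
bowl_floor side [(array([505.,  87.,   2.]), 0.69), (array([516., 299.,  70.]), 0.62)]
pad scene [(array([ 510., -258.,  102.]), 0.84)]
pad side [(array([ 511., -269.,  102.]), 0.78)]
hinge scene [(array([ 408., -307.,   74.]), 0.74)]
hinge side [(array([ 404., -307.,   77.]), 0.63)]
station scene [(array([ 406., -307.,   75.]), 0.28)]
station side [(array([ 461., -287.,   -1.]), 0.58)]
canister scene [(array([ 752., -115.,   -2.]), 0.89)]
canister side [(array([ 750., -118.,   -2.]), 0.83)]
hammer scene [(array([757., 134.,   1.]), 0.79)]
hammer side [(array([756., 132.,   1.]), 0.95)]
```

View pics/side.png

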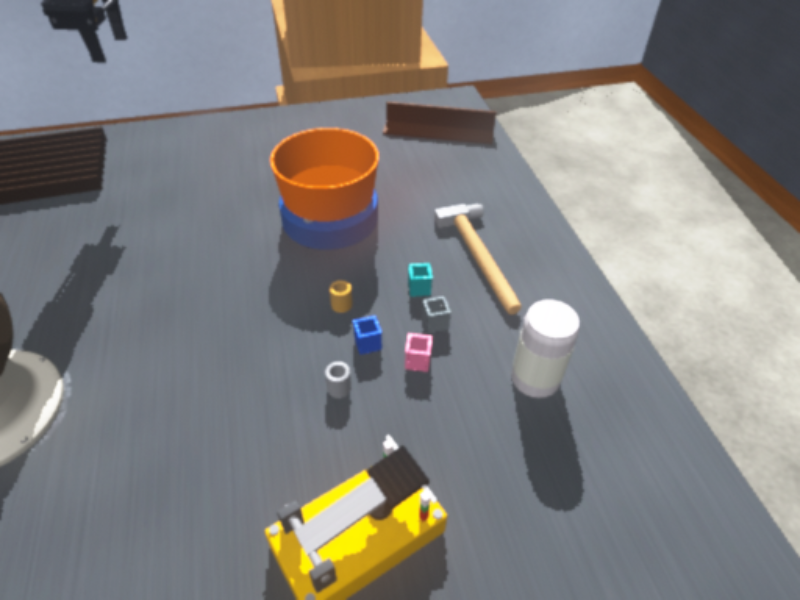

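View pics/scene.png

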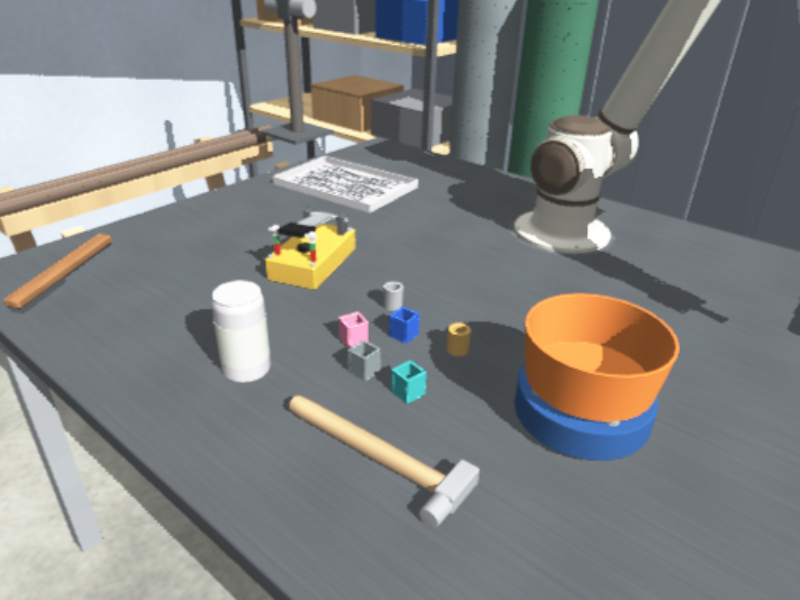

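The square candidates in the side view (800x600) are grey (436,313), blue (367,334), pink (418,351) and turquoise (420,279). The round candidates are bright steel (338,379) and brass (341,296). I choose the grey square at about (639,15) mm and the steel round at about (474,-71). The shaker is at (519,302) and the box at about (461,-287). I'll go above the round one and take a close crop there.

```bash
python3 -m inch '[[26,31,3,0,0,0,60],[26,31,3,0,0,0,60],[26,31,3,0,0,0,60],[26,31,3,0,0,0,60],[26,31,3,0,0,0,60],[26,31,3,0,0,0,60]]' 25
python3 -m inch '[[26,31,3,0,0,0,60],[26,31,3,0,0,0,60],[26,31,3,0,0,0,60],[26,31,3,0,0,0,60],[26,31,3,0,0,0,60],[26,31,3,0,0,0,60]]'
python3 -m inch '[[26,31,3,0,0,0,60],[26,31,3,0,0,0,60],[26,31,3,0,0,0,60],[26,31,3,0,0,0,60],[26,31,3,0,0,0,60],[26,31,3,0,0,0,60],[0,0,0,0,0,0,60],[0,0,0,0,0,0,60]]'
cat >> h.py <<'E'
def look(fn=None):
    s=monitor.state(); img=eyes.grab_frame("wrist")
    if fn: cv2.imwrite("pics/"+fn,img[:,:,::-1])
    return s,img
def totool(s,p): return rot(s["eef_rot"]).inv().apply(np.array(p)-s["eef_pos"])
def topix(s,p):
    i=eyes.camera_info("wrist"); H=np.linalg.inv(i["hand_eye"]); c=H[:3,:3]@totool(s,p)+H[:3,3]; q=i["mtx"]@c; return q[:2]/q[2]
def toworld(s,uv,z):
    i=eyes.camera_info("wrist"); H=i["hand_eye"]; T=rot(s["eef_rot"])
    d=T.apply(H[:3,:3]@np.linalg.inv(i["mtx"])@np.array([uv[0],uv[1],1.])); o=T.apply(H[:3,3])+s["eef_pos"]
    return o+d*(z-o[2])/d[2]
E
python3 - <<'E'
from h import *
s,im=look("w1.png"); print(s["eef_pos"],s["joint_pos"],s["t"])
for l in ["round_offcut","square_offcut"]:
  for d in landmark_of(l,"wrist"): print(l,np.round(d["at"],1),d["score"],np.round(totool(s,d["at"]),1),topix(s,d["at"]))
E
```

```text
t: 1.5
eef_pos: [277.5, 372.6, 204.6]
eef_rot: [-0.0, 0.989, -0.147, 0.0]
contact_force: [0.9, 0.1, 0.0]
opening: 61.8
gripper_force: 0.0
t: 2.0
eef_pos: [372.5, 149.3, 187.0]
eef_rot: [-0.001, 0.989, -0.147, 0.001]
contact_force: [0.6, 0.1, -0.2]
opening: 59.7
gripper_force: 0.0
t: 2.67
eef_pos: [467.3, -74.4, 168.1]
eef_rot: [0.0, 0.989, -0.15, -0.0]
contact_force: [-0.8, 1.3, 0.4]
opening: 59.9
gripper_force: 0.0
[467.31190533 -74.39010445 168.0624389 ] [ 1.86598997e-01  1.78388159e-01 -4.32689504e-01 -2.57544368e-05
 -9.60708531e-01  1.08347149e+00] 2.6667
round_offcut [471.2 -71.9   2.8] 0.95 [  3.1  -3.6 165.3] [253.71455899 176.96291311]
square_offcut [ 5.33e+02 -1.30e+00 -2.00e-01] 0.81 [ 41.2 -89.3 168.2] [166.43863365 138.4588631 ]
square_offcut [592.9 -50.6  -2. ] 0.79 [113.1 -60.  169.9] [192.77765289  60.27972232]
square_offcut [628.1  95.1   2.4] 0.74 [ 103.5 -209.6  165.5] [30.68041236 70.84677941]
square_offcut [ 6.385e+02  1.780e+01 -3.000e-01] 0.59 [ 136.3 -138.8  168.2] [104.05985165  32.49853012]
```

View pics/w1.png

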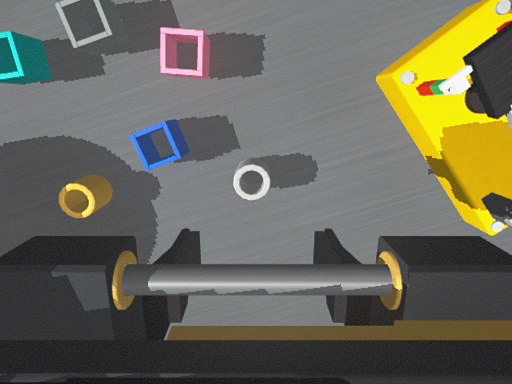

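The wrist picture shows the bright steel ring's top at (252,182) and brass at (84,197). The squares are blue (158,145), pink (184,52), grey (84,22) and turquoise (20,57).

Run:
```python
from h import *
s=monitor.state(); s["eef_pos"]=np.array([467.31,-74.39,168.06])
p=toworld(s,(251.5,181.5),40); print(p,totool(s,p))
for a in [(57,21),(111,37),(75,47),(97,0)]: print(toworld(s,a,40))
```

```text
[475.66036264 -71.38216469  40.        ] [  7.10917153  -5.28129039 128.06134031]
[644.52179411  37.15299208  40.        ]
[621.45655789   1.05320325  40.        ]
[623.08989563  31.74264509  40.        ]
[648.91037551   0.82082344  40.        ]
```

```bash
python3 -m inch '[[6,-5,35,0,0,0,60],[0,0,35,0,0,0,60],[0,0,35,0,0,0,60],[0,0,30,0,0,0,60],[0,0,17,0,0,0,60],[0,0,10,0,0,0,60],[0,0,0,0,0,0,60],[0,0,0,0,0,0,28]]'
python3 -m inch '[[0,0,0,0,0,0,28],[0,0,0,0,0,0,28],[0,0,0,0,0,0,28],[0,0,0,0,0,0,28],[0,0,0,0,0,0,28],[0,0,0,0,0,0,28]]' 25
```

```text
t: 3.48
eef_pos: [474.4, -68.0, 6.7]
eef_rot: [0.0, 0.989, -0.146, -0.0]
contact_force: [-0.3, 0.5, 0.4]
opening: 57.9
gripper_force: 0.0
t: 3.98
eef_pos: [474.7, -69.3, 7.4]
eef_rot: [-0.0, 0.989, -0.147, 0.001]
contact_force: [-1.3, 1.5, 6.6]
opening: 33.9
gripper_force: 25.0
```

```bash
python3 -m inch '[[0,0,-20,0,0,0,28],[0,0,-35,0,0,0,28],[0,0,-35,0,0,0,28],[0,0,-35,0,0,0,28],[0,0,-35,0,0,0,28],[0,0,-30,0,0,0,28],[0,0,0,0,0,0,28]]'
python3 -m inch '[[-3,-37,0,0,0,0,28],[-3,-37,0,0,0,0,28],[-3,-37,0,0,0,0,28],[-3,-37,0,0,0,0,28],[-3,-37,0,0,0,0,28]]'
python3 -m inch '[[-3,-37,0,0,0,0,28],[-3,-37,0,0,0,0,28],[-3,-37,0,0,0,0,28],[-3,-37,0,0,0,0,28],[-4,-35,0,0,0,0,28],[0,0,0,0,0,0,28],[0,0,0,0,0,0,28]]'
python3 - <<'E'
from h import *
s,im=look("w2.png"); print(s["eef_pos"],s["opening"],s["gripper_force"])
for l in ["bowl_floor","shaker","round_offcut"]:
  for d in landmark_of(l,"wrist"): print(l,np.round(d["at"],1),d["score"],np.round(totool(s,d["at"]),1))
E
```

```text
t: 4.57
eef_pos: [478.1, -69.3, 203.1]
eef_rot: [-0.001, 0.989, -0.147, 0.007]
contact_force: [1.0, 0.3, -0.7]
opening: 33.5
gripper_force: 25.0
t: 4.98
eef_pos: [513.3, 113.4, 195.7]
eef_rot: [0.0, 0.989, -0.148, -0.001]
contact_force: [0.9, 0.4, -1.6]
opening: 33.8
gripper_force: 25.0
t: 5.57
eef_pos: [551.3, 293.1, 194.3]
eef_rot: [0.001, 0.989, -0.146, -0.001]
contact_force: [-0.2, 0.6, -2.0]
opening: 33.9
gripper_force: 25.0
[551.25999192 293.12892876 194.3414012 ] 33.865727653513524 24.999819368531462
bowl_floor [518.7 297.2  67.5] 0.81 [-32.1   5.3 126.9]
shaker [522.6 296.3  -0.7] 0.79 [-27.9   4.8 195.1]
round_offcut [549.1 294.  187.2] 0.8 [-2.3 -0.2  7.1]
```

View pics/w2.png

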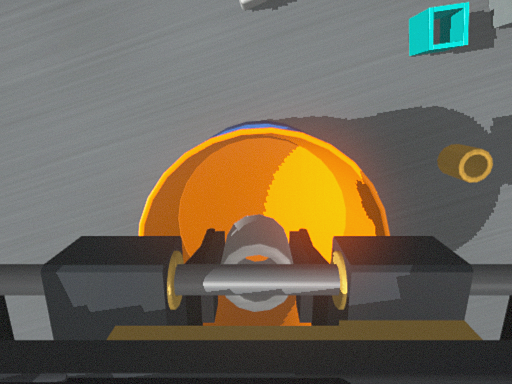

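The round offcut is held at (257,260) over the bowl, whose rim is centred near column 263. The position fits, so I'll lower and release.

```bash
python3 -m inch '[[0,4,30,0,0,0,28],[0,0,30,0,0,0,28],[0,0,25,0,0,0,28],[0,0,13,0,0,0,28],[0,0,0,0,0,0,28],[0,0,0,0,0,0,55],[0,0,0,0,0,0,55],[0,0,0,0,0,0,55]]'
python3 -m inch '[[0,0,0,0,0,0,55],[0,0,0,0,0,0,55],[0,0,-25,0,0,0,55],[0,0,-35,0,0,0,55],[0,0,-38,0,0,0,55],[0,0,0,0,0,0,55],[0,0,0,0,0,0,55]]'
```

```text
t: 6.43
eef_pos: [552.2, 288.5, 101.0]
eef_rot: [-0.002, 0.989, -0.147, 0.002]
contact_force: [0.6, 0.7, 0.4]
opening: 46.6
gripper_force: 0.0
t: 7.02
eef_pos: [552.2, 289.1, 200.5]
eef_rot: [-0.003, 0.989, -0.147, 0.003]
contact_force: [-0.3, -0.3, -0.9]
opening: 54.7
gripper_force: 0.0
```

```bash
python3 -m inch '[[20,29,0,0,0,0,60],[20,29,0,0,0,0,60],[20,29,0,0,0,0,60],[20,29,0,0,0,0,60],[20,29,10,0,0,0,60],[20,29,10,0,0,0,60],[20,29,10,0,0,0,60],[20,29,0,0,0,0,60]]'
python3 -m inch '[[0,0,0,0,0,0,60],[0,0,0,0,0,0,60]]'
python3 - <<'E'
from h import *
s,im=look("w3.png"); print(s["eef_pos"],s["joint_pos"])
for d in landmark_of("square_offcut","wrist"): print(np.round(d["at"],1),d["score"],topix(s,d["at"]))
u,v=map(int,topix(s,(637,17,40))); print(u,v)
x0,y0=max(0,u-50),max(0,v-50); c=im[y0:y0+100,x0:x0+100]; print(x0,y0)
cv2.imwrite("pics/w3c.png",cv2.resize(c[:,:,::-1],(600,600),interpolation=cv2.INTER_CUBIC))
E
```

```text
t: 7.68
eef_pos: [634.4, 17.5, 163.1]
eef_rot: [0.001, 0.989, -0.148, -0.003]
contact_force: [0.5, 0.3, -0.2]
opening: 59.9
gripper_force: 0.0
t: 7.85
eef_pos: [635.8, 17.4, 165.1]
eef_rot: [0.0, 0.989, -0.149, -0.001]
contact_force: [0.3, 1.1, 0.6]
opening: 59.7
gripper_force: 0.0
[635.84575097  17.37065655 165.0867145 ] [ 2.81117638e-01  4.47087952e-01 -4.25712282e-02 -3.18895431e-04
 -1.08353887e+00  9.90455511e-01]
[630.6  95.5   3.5] 0.86 [185.48076822 207.34985132]
[6.388e+02 1.750e+01 5.000e-01] 0.83 [256.13020834 177.08791815]
[589.4 -51.5  -0.6] 0.62 [334.34607251 202.29457358]
[532.5  -2.5  -2.6] 0.59 [302.44330024 262.15386465]
257 188
207 138
```

View pics/w3c.png

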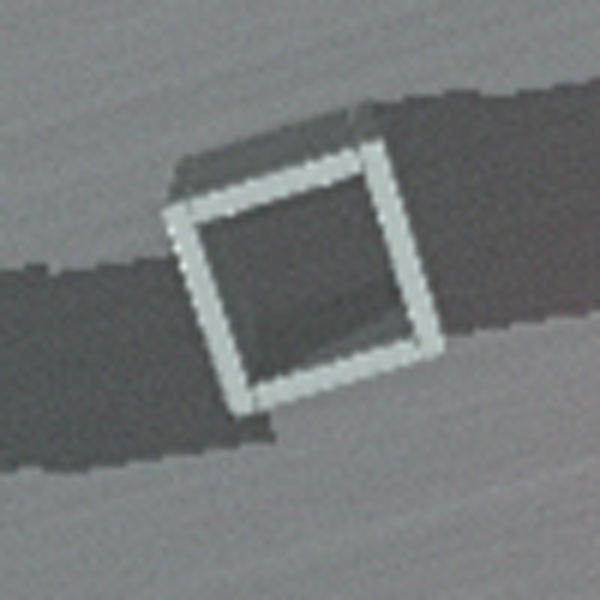

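The crop shows the grey square, hollow and upright, with top corners at crop pixels (165,210), (378,143), (443,348) and (240,412). It is the right one.

Run:
```python
from h import *
s=monitor.state(); c=[toworld(s,(207+a/6,138+b/6),40) for a,b in [(165,210),(378,143),(443,348),(240,412)]]
t=np.array([totool(s,p) for p in c]); print(np.round(t,1),np.mean(c,0),t.mean(0))
print([np.linalg.norm(t[i]-t[i-1]) for i in range(4)])
for i in range(4): d=t[i]-t[i-1]; print(np.degrees(np.arctan2(d[1],d[0])))
```

```text
[[ 15.3 -20.2 125.9]
 [ 25.2  11.  125.9]
 [ -5.8  21.1 126. ]
 [-15.8  -9.4 126. ]] [640.02285445  17.67121548  40.        ] [  4.72397389   0.60519144 125.95643771]
[np.float64(32.94665526873788), np.float64(32.75555632614465), np.float64(32.621208483924406), np.float64(32.12304535721016)]
-19.072438966869925
72.36798055395714
162.02700593162027
-108.1949673892695
```

```bash
python3 -m inch '[[4,0.5,10,0,0,-0.105,50],[0,0,20,0,0,-0.105,50],[0,0,30,0,0,-0.105,50],[0,0,30,0,0,0,50],[0,0,30,0,0,0,50],[0,0,25,0,0,0,50],[0,0,13,0,0,0,50],[0,0,0,0,0,0,50]]'
python3 -m inch '[[0,0,0,0,0,0,28],[0,0,0,0,0,0,28],[0,0,0,0,0,0,28],[0,0,0,0,0,0,28],[0,0,0,0,0,0,28],[0,0,0,0,0,0,28],[0,0,0,0,0,0,28]]' 25
```

```text
t: 8.62
eef_pos: [636.9, 18.9, 4.8]
eef_rot: [0.001, 1.0, 0.01, -0.004]
contact_force: [-0.4, 1.1, -0.2]
opening: 50.3
gripper_force: 0.0
t: 9.2
eef_pos: [641.0, 18.2, 10.4]
eef_rot: [-0.0, 1.0, 0.01, 0.002]
contact_force: [-1.4, 2.0, 6.8]
opening: 33.7
gripper_force: 25.0
```

```bash
python3 -m inch '[[0,0,-20,0,0,0,28],[0,0,-35,0,0,0,28],[0,0,-35,0,0,0,28],[0,0,-35,0,0,0,28],[0,0,-35,0,0,0,28],[0,0,-30,0,0,0,28],[0,0,0,0,0,0,28]]'
python3 -m inch '[[-19,-36,0,0,0,0,28],[-19,-36,0,0,0,0,28],[-19,-36,0,0,0,0,28],[-19,-36,0,0,0,0,28],[-19,-36,0,0,0,0,28],[-19,-36,0,0,0,0,28],[-19,-36,0,0,0,0,28],[-17,-35,0,0,0,0,28]]'
python3 -m inch '[[0,0,0,0,0,0,28],[0,0,0,0,0,0,28]]'
python3 - <<'E'
from h import *
s,im=look("w4.png"); print(s["eef_pos"])
E
```

```text
t: 9.78
eef_pos: [643.5, 17.8, 206.6]
eef_rot: [-0.001, 1.0, 0.01, 0.007]
contact_force: [1.1, 0.0, 0.1]
opening: 34.1
gripper_force: 25.0
t: 10.45
eef_pos: [482.4, 302.8, 197.8]
eef_rot: [0.0, 1.0, 0.009, -0.001]
contact_force: [0.2, 0.1, -1.6]
opening: 34.2
gripper_force: 25.0
t: 10.62
eef_pos: [482.8, 303.3, 197.6]
eef_rot: [0.0, 1.0, 0.011, -0.001]
contact_force: [0.6, -0.6, -1.5]
opening: 33.8
gripper_force: 25.0
[482.80508091 303.27160169 197.60987857]
```

View pics/w4.png

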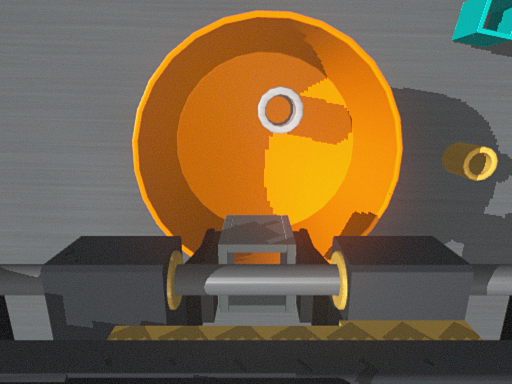

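The round offcut stands in the bowl at (280,110), and the square is held over the near half at (256,270). I'll lower and release.

```bash
python3 -m inch '[[2,2,30,0,0,0,28],[0,0,30,0,0,0,28],[0,0,25,0,0,0,28],[0,0,15,0,0,0,28],[0,0,0,0,0,0,28],[0,0,0,0,0,0,55],[0,0,0,0,0,0,55],[0,0,0,0,0,0,55]]'
python3 -m inch '[[0,0,0,0,0,0,55],[0,0,0,0,0,0,55],[0,0,-25,0,0,0,55],[0,0,-35,0,0,0,55],[0,0,-40,0,0,0,55],[0,0,0,0,0,0,55],[0,0,0,0,0,0,55]]'
python3 - <<'E'
from h import *
for c in ["scene","side"]:
  im=eyes.grab_frame(c)
  for l in ["hinge","pad","round_offcut","square_offcut"]:
    for d in landmark_of(l,c): print(c,l,np.round(d["at"],1),d["score"])
cv2.imwrite("pics/side2.png",im[:,:,::-1])
print(monitor.state()["joint_pos"])
E
```

```text
t: 11.33
eef_pos: [487.9, 300.3, 100.6]
eef_rot: [-0.001, 1.0, 0.009, 0.002]
contact_force: [-0.9, 0.1, 0.4]
opening: 46.5
gripper_force: 0.0
t: 11.92
eef_pos: [487.7, 301.2, 202.3]
eef_rot: [-0.003, 1.0, 0.01, 0.003]
contact_force: [-0.8, -0.5, -1.2]
opening: 55.0
gripper_force: 0.0
scene hinge [ 406.9 -306.6   74.3] 0.62
scene pad [521.1 298.2   1. ] 0.71
scene pad [ 509.9 -258.9   98.2] 0.5
scene round_offcut [554.5 283.8  71.9] 0.49
scene square_offcut [595.4 -47.    3.3] 0.93
scene square_offcut [634.1  93.4  -5.9] 0.92
scene square_offcut [537.6  -0.7   0.9] 0.69
scene square_offcut [481.9 298.8  66.5] 0.65
scene square_offcut [757.4 135.    2. ] 0.57
side hinge [ 403.3 -305.8   74.3] 0.57
side pad [ 510.6 -265.6   96.6] 0.78
side square_offcut [6.312e+02 9.270e+01 3.000e-01] 0.81
side square_offcut [482.8 299.9  70.7] 0.66
side square_offcut [592.  -52.4   2.4] 0.65
side square_offcut [529.9  -0.6  -1.2] 0.62
[ 8.35785160e-01  3.13298075e-01 -1.63522062e-01  4.01329898e-06
 -1.09514333e+00  7.54266860e-01]
```

View pics/side2.png

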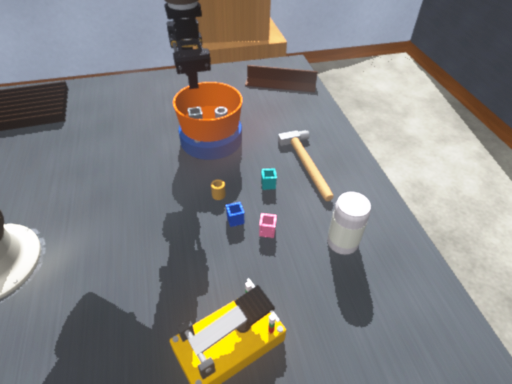

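Both offcuts are in the bowl, at (194,112) and (221,111). Hinge to pad measures 114 mm, which matches. I'll move above the pad at (511,-262) with the fingers closed.

```bash
python3 -m inch '[[0.5,35,0,0,0,0,0],[0.5,35,0,0,0,0,0],[0.5,35,0,0,0,0,0],[0.5,35,0,0,0,0,0],[1,35,0,0,0,0,0],[1,35,0,0,0,0,0],[1,35,0,0,0,0,0],[1,35,0,0,0,0,0]]'
python3 -m inch '[[1,35,0,0,0,0,0],[1,35,0,0,0,0,0],[1,35,0,0,0,0,0],[1,35,0,0,0,0,0],[0.5,35,0,0,0,0,0],[0.5,35,0,0,0,0,0],[0.5,35,0,0,0,0,0],[0.5,35,0,0,0,0,0]]'
python3 -m inch '[[0,3,20,0,0,0,0],[0,0,20,0,0,0,0],[0,0,10,0,0,0,0],[0,0,0,0,0,0,0],[0,0,0,0,0,0,0]]'
python3 - <<'E'
from h import *
s,im=look("w5.png"); print(s["eef_pos"])
for l in ["hinge","pad"]:
  for d in landmark_of(l,"wrist"): print(l,np.round(d["at"],1),d["score"],topix(s,d["at"]))
print(topix(s,(511,-262,99)))
E
```

```text
t: 13.08
eef_pos: [497.7, 18.4, 198.6]
eef_rot: [0.0, 1.0, 0.01, 0.0]
contact_force: [0.5, 0.3, 0.4]
opening: 9.7
gripper_force: 0.0
t: 13.75
eef_pos: [509.0, -261.6, 198.5]
eef_rot: [0.0, 1.0, 0.01, -0.0]
contact_force: [1.3, 0.4, 0.4]
opening: 0.7
gripper_force: 0.0
t: 14.17
eef_pos: [509.4, -262.7, 148.4]
eef_rot: [0.0, 1.0, 0.01, -0.001]
contact_force: [-0.2, 0.0, -0.7]
opening: 0.4
gripper_force: 0.0
[ 509.35734312 -262.69297268  148.43208227]
pad [ 508.5 -269.    97.1] 0.66 [266.49853275 218.92248065]
[256.26793004 216.17171932]
```

View pics/w5.png

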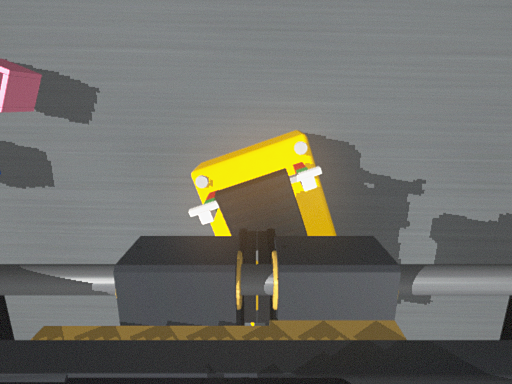

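The pad's front edge runs (215,192)–(292,170), and the fingertips are over the pad near its centre, about 3 mm to the left. I'll shift 3 mm and descend gently.

```bash
python3 -m inch '[[0,3,15,0,0,0,0],[0,0,15,0,0,0,0],[0,0,10,0,0,0,0],[0,0,4,0,0,0,0],[0,0,0,0,0,0,0]]'
python3 -m inch '[[0,0,3,0,0,0,0],[0,0,3,0,0,0,0],[0,0,3,0,0,0,0],[0,0,3,0,0,0,0],[0,0,0,0,0,0,0],[0,0,0,0,0,0,0]]'
```

```text
t: 14.73
eef_pos: [509.1, -265.6, 104.1]
eef_rot: [-0.0, 1.0, 0.01, -0.001]
contact_force: [0.3, -0.3, -0.8]
opening: 0.5
gripper_force: 0.0
t: 15.23
eef_pos: [510.7, -266.1, 93.5]
eef_rot: [0.001, 1.0, 0.01, 0.002]
contact_force: [2.6, 0.1, 3.8]
opening: 0.7
gripper_force: 2.0
```

```bash
python3 -m inch '[[0,0,2.5,0,0,0,0],[0,0,2.5,0,0,0,0],[0,0,2.5,0,0,0,0],[0,0,2.5,0,0,0,0],[0,0,0,0,0,0,0],[0,0,0,0,0,0,0],[0,0,0,0,0,0,0],[0,0,0,0,0,0,0]]'
python3 - <<'E'
from h import *
im=eyes.grab_frame("scene"); s=monitor.state(); print(s["eef_pos"],s["contact_force"])
i=eyes.camera_info("scene"); T=rot(i["orientation"]).as_matrix(); c=T.T@(np.array([511,-262,81])-i["origin"]); q=i["mtx"]@c; u,v=(q[:2]/q[2]).astype(int); print(u,v)
cv2.imwrite("pics/s3.png",cv2.resize(im[v-30:v+30,u-40:u+40,::-1],(800,600),interpolation=cv2.INTER_CUBIC))
E
```

```text
t: 15.9
eef_pos: [511.2, -266.1, 83.8]
eef_rot: [0.001, 1.0, 0.01, 0.002]
contact_force: [2.8, 1.7, 6.5]
opening: 0.4
gripper_force: 3.2
[ 511.17177689 -266.04689873   83.81975928] [2.40516658 2.05448069 6.31787449]
190 151
```

View pics/s3.png

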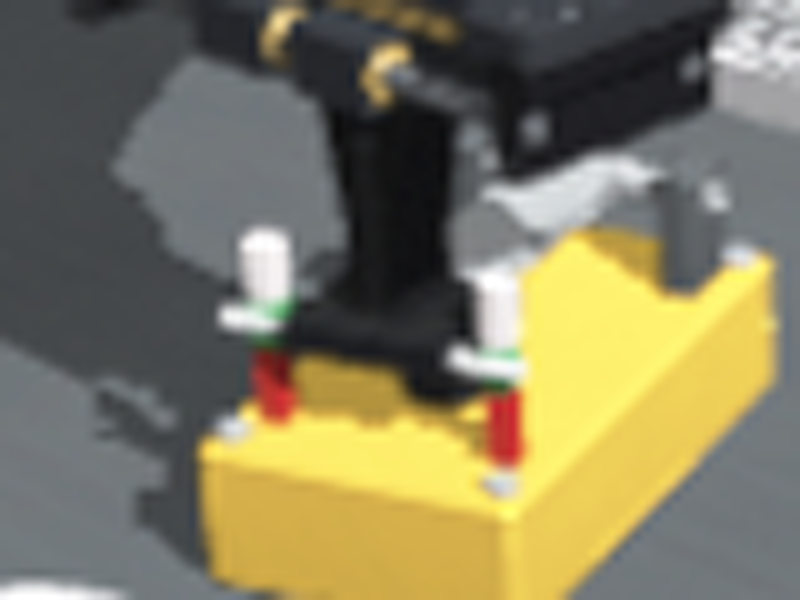

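The pointer bars lie in the green band at (255,318) and (490,362). I'll nudge 2 mm towards the middle and hold.

```bash
python3 -m inch '[[0,0,1,0,0,0,0],[0,0,1,0,0,0,0],[0,0,0,0,0,0,0],[0,0,0,0,0,0,0],[0,0,0,0,0,0,0],[0,0,0,0,0,0,0],[0,0,0,0,0,0,0],[0,0,0,0,0,0,0]]'
for i in 1 2 3 4 5 6; do python3 -m inch '[[0,0,0,0,0,0,0],[0,0,0,0,0,0,0],[0,0,0,0,0,0,0],[0,0,0,0,0,0,0],[0,0,0,0,0,0,0],[0,0,0,0,0,0,0],[0,0,0,0,0,0,0],[0,0,0,0,0,0,0]]' | grep -E 't:|pos|contact'; done
python3 - <<'E'
from h import *
a=eyes.grab_frame("scene")
cv2.imwrite("pics/s4.png",cv2.resize(a[121:241,150:470,::-1],(800,300),interpolation=cv2.INTER_CUBIC))
E
```

```text
t: 16.62
eef_pos: [511.3, -266.0, 82.0]
eef_rot: [0.001, 1.0, 0.01, 0.002]
contact_force: [3.0, 2.2, 7.5]
opening: 0.5
gripper_force: 3.6
t: 17.28
eef_pos: [511.3, -266.0, 82.0]
eef_rot: [0.001, 1.0, 0.01, 0.002]
contact_force: [2.5, 2.8, 7.2]
t: 17.95
eef_pos: [511.3, -266.0, 82.0]
eef_rot: [0.001, 1.0, 0.01, 0.002]
contact_force: [3.0, 2.6, 7.0]
t: 18.62
eef_pos: [511.3, -266.0, 82.0]
eef_rot: [0.001, 1.0, 0.01, 0.002]
contact_force: [3.1, 2.8, 6.4]
t: 19.28
eef_pos: [511.3, -266.0, 82.0]
eef_rot: [0.001, 1.0, 0.01, 0.002]
contact_force: [3.4, 1.9, 7.6]
t: 19.95
eef_pos: [511.3, -266.0, 82.0]
eef_rot: [0.001, 1.0, 0.01, 0.002]
contact_force: [3.1, 2.0, 8.5]
t: 20.62
eef_pos: [511.3, -266.0, 82.0]
eef_rot: [0.001, 1.0, 0.01, 0.002]
contact_force: [3.1, 2.9, 7.1]
```

View pics/s4.png

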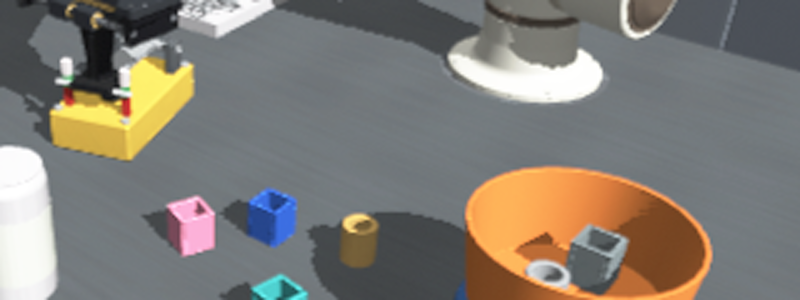

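Run:
```python
from h import *
for c in ["scene","side"]:
  eyes.grab_frame(c)
  for l in ["round_mid","square_mid","bowl_floor"]:
    for d in landmark_of(l,c):
      if d["at"][1]>200: print(c,l,np.round(d["at"],1),d["score"])
s=monitor.state(); print(s["t"],s["eef_pos"],s["contact_force"])
```

```text
scene round_mid [554.5 282.3  89.2] 0.56
scene square_mid [481.1 297.3  89.4] 0.96
scene bowl_floor [520.4 297.4  72.4] 0.58
side round_mid [554.7 287.9  89.3] 0.36
side square_mid [487.4 298.9  90.3] 0.55
side bowl_floor [518.2 296.1  70.5] 0.6
21.0667 [ 511.28022775 -266.00313126   81.98733906] [3.01790191 2.82310751 7.20734172]
```

Both offcuts lie flat on the bowl floor about 37 mm from its axis, and the paddle is steady. I'm handing in the job.

```bash
python3 -c "
from bench import job; print(job.job_done())"
```

```text
the job is handed in; nothing more can be done
None
```

I put both steel offcuts in the bowl, then held the paddle in the green band for over four seconds. I handed the job in still pressing it; no verdict came back.

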